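Empty the walnut caddy and hold it up over its mat

TASK

Pick up the yellow caddy by its handle, keeping it level, and tip all five walnuts over its low lip into the blue pail, spilling none. Then bring the emptied caddy back over the cork mat it stood on and finish still holding it there, steady and level, at least 12 cm clear of the table, so that I can wipe the mat: do not put it down or let go. Leave the pail and everything else on the table where they stand.

Things in the scene. Friction and masses are not known exactly. Their poses are not given: they have to be found in the camera images.
- caddy_grip (a point): middle of the pale wooden grip bar on the caddy's black arched handle; bar flat-sided, 16 mm thick (along x), 118 mm long (along y), 26 mm high, and level. It is 109 mm above the bottom of the caddy's feet. Axes are the caddy's: x along the box, z up, pouring lip at -x. Below the bar, walls end 53 mm and walnuts 64 mm lower.
- caddy_lip (a point): middle of the caddy's pouring lip edge, 100 mm wide: 90 mm from the grip bar along the caddy's -x and 79 mm lower. The floor ramps up 18 degrees to this open lip, so nothing rolls out while the caddy is about level; tip the lip down by turning about the bar's line, 40 to 45 degrees empties it.
- caddy: yellow open box with side and back walls, 176 (x) x 118 (y) mm over all, 122 mm high with the handle, 0.25 kg give or take 30 percent; same axes; origin at the bottom of its black feet, 109 mm below the grip bar's middle and 5 mm from it along +x. Back wall 80 mm along +x from the origin. It starts on the mat, lip roughly toward the robot.
- mat: flat cork mat, 220 (x) x 150 (y) x 4 mm, fixed to the table; origin at the centre of its underside, on the table top. The caddy starts on it. The pail stands on the other side of the table, left or right by turns.
- pail: small blue plastic pail, round, standing upright and loose on the table, 0.7 kg; rim 135 mm high, mouth about 140 mm wide inside (about 155 mm outside, lugs and wire handle reach 171 mm and 145 mm high), floor 110 mm wide inside; origin at the centre of its underside. Behind, at the far edge of the table, stand a green bottle 330 mm tall and a pitcher 230 mm tall.
- walnut0_mid (a point): walnut in its shell, a brown ball 30 mm across, 18 g, smooth, rolls freely; this point is its centre. It starts loose in the caddy.
- walnut1_mid (a point): walnut in its shell, a brown ball 30 mm across, 18 g, smooth, rolls freely; this point is its centre. It starts loose in the caddy.
- walnut2_mid (a point): walnut in its shell, a brown ball 30 mm across, 18 g, smooth, rolls freely; this point is its centre. It starts loose in the caddy.
- walnut3_mid (a point): walnut in its shell, a brown ball 30 mm across, 18 g, smooth, rolls freely; this point is its centre. It starts loose in the caddy.
- walnut4_mid (a point): walnut in its shell, a brown ball 30 mm across, 18 g, smooth, rolls freely; this point is its centre. It starts loose in the caddy.
- spice_jar: small spice jar, 47 mm wide, 98 mm tall, standing near the left edge; a bystander; origin at its underside
- shaker: small shaker with grey top, 44 mm wide, 90 mm tall, standing near the left edge; a bystander; origin at its underside
- table_glass: clear drinking glass, 81 mm wide, 103 mm tall, at the right edge; a bystander; origin at its underside

How it is judged:
On the way, in this order (a step that is already met when the one before it is completed fails the run):
1. the caddy has been lifted clear of its mat, level (height (world z) of caddy above 0.05 m and angle between caddy's own z axis and vertical below 0.25 rad), for 0.3 s.
2. all five walnuts have been tipped into the pail (horizontal distance between each of walnut0_mid, walnut1_mid, walnut2_mid, walnut3_mid, walnut4_mid and pail below 0.08 m and height (world z) of each of walnut0_mid, walnut1_mid, walnut2_mid, walnut3_mid, walnut4_mid below 0.11 m), for 0.2 s.
At the end, for the whole second after the job is handed in: All five walnuts lie in the upright pail; the fingers alone hold the caddy, its feet at least 110 mm above the table, its middle within 70 mm of the mat's middle seen from above, level within 0.15 rad, slower than 0.03 m/s and 0.2 rad/s, for the last second (all of step 2 and height (world z) of caddy above 0.11 m and horizontal distance between caddy and mat below 0.07 m and angle between each of caddy, pail's own z axis and vertical below 0.15 rad and linear speed of caddy below 0.03 m/s and angular speed of caddy below 0.2 rad/s and contact force between caddy and the fingers above 1 N and contact force between caddy and pail below 0.1 N); the arm keeps its last pose, push and grip.
It fails at once if a walnut is spilled on the table ((height (world z) of walnut0_mid below 0.022 m and horizontal distance between walnut0_mid and pail above 0.09 m) or (height (world z) of walnut1_mid below 0.022 m and horizontal distance between walnut1_mid and pail above 0.09 m) or (height (world z) of walnut2_mid below 0.022 m and horizontal distance between walnut2_mid and pail above 0.09 m) or (height (world z) of walnut3_mid below 0.022 m and horizontal distance between walnut3_mid and pail above 0.09 m) or (height (world z) of walnut4_mid below 0.022 m and horizontal distance between walnut4_mid and pail above 0.09 m)).
It fails at once if the pail is shifted by more than 3 cm or tipped (distance of pail from where it was at the start of the episode above 0.03 m or angle between pail's own z axis and vertical above 0.3 rad).
It fails at once if a bystander is shifted by more than 3 cm (distance of any of spice_jar, shaker, table_glass from where it was at the start of the episode above 0.03 m).
It also fails if it takes over 64 s, if anything falls off the work surface, if the arm or the gripper's body presses on something with over 40 N, if the wrist force passes 120 N, or if a joint passes its speed limit or range.

ROBOT

A 7-joint arm with a two-finger parallel gripper is mounted at the origin on a cart in front of the work surface, level with it; the furniture and walls round the work are solid. World frame = base frame: x ahead of the robot, y to its left, z up, the work surface at z = 0. Lengths are in m, angles in rad, forces in N, time in s.
With the tool pointing down it reaches from about 0.425 to 0.925 m from the base axis. Payload 6.8 kg.
Tool frame: the origin (TCP) lies midway between the tips of the shut fingers; the grasp point (between the pads) lies 19 mm behind it; z points along the fingers, y is the line along which they close (so a half turn about z gives the same grasp; the last joint's range is limited). The gripper opens to 85 mm and grips with 20 to 120 N. Pads are 22 mm wide; open, the fingers measure 114 mm over their backs; the gripper's body (76 mm by 85 mm) begins 54 mm behind the grasp point. The pads swing forward as they close: fully open they stand 13 mm farther back than shut.
Start: joints at [-1.369, 0.477, 0.022, 1.555, -0.011, 1.109, -0.083], TCP at [0.206, 0.643, 0.231] pointing down, gripper open.
Joint ranges: [-2.96, 2.96], [-0.34, 2.1], [-1.41, 1.46], [0.24, 2.44], [-1.37, 4.51], [0.17, 1.92], [-2.96, 2.96]. Speed limits (rad/s): [2.39, 2.39, 3.14, 3.14, 3.14, 3.14, 3.14].

INTERFACE

Orientations are given as a unit quaternion [w, x, y, z].
In Python, from station import bot, eyes, ticket gives the robot as it stands.
- The arm moves only by the shell command python3 -m crank 'ROWS' [FORCE]. ROWS is text: rows parted by semicolons, each of 7 numbers parted by spaces: the shift along the tool's x, y, z in units of 0.5 m (1.0 is 0.5 m), then the turn, a rotation vector about the tool's x, y, z in units of 180 degrees (1.0 is 180 degrees), then the closure, from 0 (fully open) to 1 (shut). A call has 1 to 20 rows; each row is the pose to reach, as a shift and turn from the pose commanded when the call began, along the tool's axes at that moment, turning the shorter way round; what a row does not reach only later rows make up. A row lasts 1/10 s, in which the tool goes at most 50 mm and 8.59 degrees, less where a joint would pass 70% of its speed; a pose out of reach is approached as far as the arm can. A call with a number of a shift or a turn outside -1 to 1 is refused whole. A call with a gripper value outside its range is refused whole. The fingers move at their own pace and stop on an object; FORCE is the grip in N (left out, the last holds). Time passes only in rows, so rows that repeat a pose let the fingers close. It gives the time, the measured TCP pose, the force, the opening and the grip force at its end, in the units of the state.
- bot.get_obs(): the state, without advancing time (a new reading comes with each control period).
- eyes.read_camera(name): name is "scene" or "side" or "wrist"; returns a dict with "image" (480x640x3 uint8, red, green, blue), "K" (3x3 intrinsics, pixels), "R" (3x3) and "t" (3): a world point X has camera coordinates R X + t. Camera axes: x right, y down, z forward; pixel columns grow to the right and rows downward; lengths in m; the calibration is good to about 2 mm. A picture is of the moment at which its call begins. There is no depth.
- ticket.hand_in(): hands the job in; it is judged then, once.
The state is a dict: "t": time; "q": joint angles; "joint_vel": joint speeds; "joint_torque": joint torques, N m; "eef_pos": TCP position; "tool_rot": TCP orientation; "contact_force": force on the tool from outside, world axes, zero at the start; "torque": the same for the moment, N m; "gripper_width": opening from 0.0 (shut) to 1.0 (fully open); "grasp_force": force on a finger pad.
Only numpy, scipy, OpenCV 4.12 (cv2) and the standard library are available. Lean on these libraries where they do the work, as an engineer would, in place of code of your own. Each camera call takes 0.05 s, during which the arm holds its last target. There are 200 camera calls.

## Working session

There is one attempt and no reset: what is moved stays moved. The work goes in short steps, Python scripts to look and compute and a shell command to move; the robot and the scene stay as the last step left them, time stands still between calls to the robot, and variables do not carry over. Pictures are saved under pics/ and viewed, at most 10 in all, crops included, and the job is handed in when it is done.

```bash
mkdir -p pics; ls
python3 - <<'E'
from station import bot,eyes
import cv2,numpy as np
o=bot.get_obs();print({k:np.round(v,3) for k,v in o.items()})
for n in["scene","side"]:
    c=eyes.read_camera(n);cv2.imwrite(f"pics/{n}0.png",c["image"][:,:,::-1]);np.savez(f"pics/{n}0.npz",**c)
    print(n,np.round(c["K"],1).tolist(),np.round(-c["R"].T@c["t"],3),np.round(c["R"],2).tolist())
E
```

```text
pics
{'t': np.float64(0.0), 'q': array([-1.369,  0.478,  0.022,  1.556, -0.012,  1.109, -0.083]), 'joint_vel': array([-0.001, -0.002, -0.001,  0.001,  0.   , -0.001, -0.001]), 'joint_torque': array([-1.0000e-03, -5.9646e+01,  1.6070e+00, -2.8118e+01,  1.2000e-02,
        9.0000e-03, -0.0000e+00]), 'eef_pos': array([0.206, 0.642, 0.23 ]), 'tool_rot': array([-0.   ,  0.154,  0.988, -0.001]), 'contact_force': array([ 0.701, -0.191,  0.489]), 'torque': array([ 0.038, -0.028,  0.028]), 'grasp_force': np.float64(0.0), 'gripper_width': np.float64(1.002)}
scene [[564.2, 0.0, 320.4], [0.0, 564.2, 244.8], [0.0, 0.0, 1.0]] [-0.321  0.766  1.075] [[-0.67, -0.74, -0.02], [-0.47, 0.44, -0.76], [0.58, -0.5, -0.65]]
side [[574.5, 0.0, 322.4], [0.0, 574.5, 236.1], [0.0, 0.0, 1.0]] [0.142 1.256 0.639] [[-0.94, -0.33, 0.03], [-0.15, 0.35, -0.93], [0.3, -0.88, -0.38]]
```

View pics/scene0.png

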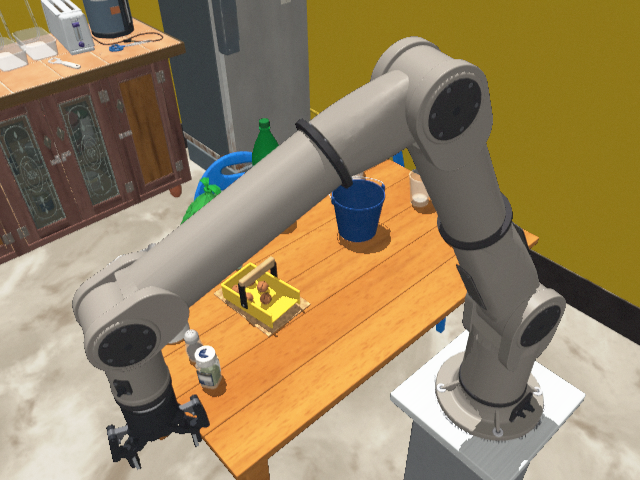

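View pics/side0.png

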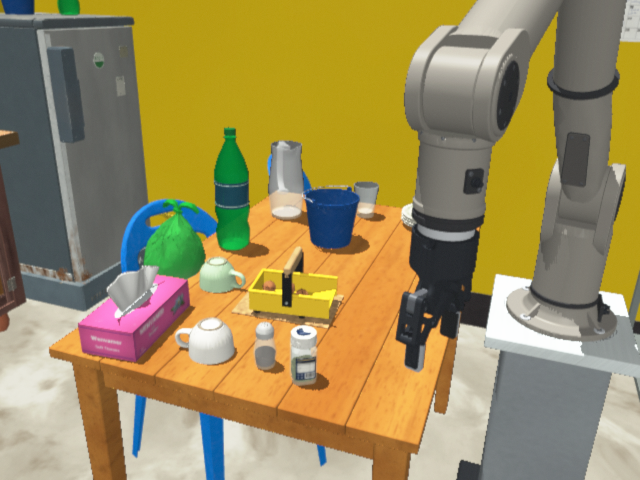

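Scene view: the caddy is at about (262,290), its bar at (258,270), and the pail's rim is centred near (358,192). Side view: the bar is at (293,264) and the pail at (332,215). I'll enlarge the bar and the pail.

Run:
```python
import cv2,numpy as np
a=cv2.imread("pics/scene0.png");b=cv2.imread("pics/side0.png")
A=cv2.resize(a[245:345,200:333],(798,600),interpolation=cv2.INTER_CUBIC)[:,:]
B=cv2.resize(b[240:335,225:352],(798,600),interpolation=cv2.INTER_CUBIC)
cv2.imwrite("pics/crop.png",np.vstack([A,B])[:, :] if 0 else cv2.resize(np.hstack([A,B]),(800,300)))
for n,im in(("scene",a),("side",b)):
    c=np.load(f"pics/{n}0.npz");K,R,t=c["K"],c["R"],c["t"]
    def ray(uv,z):
        C=-R.T@t;d=R.T@np.linalg.inv(K)@np.array([*uv,1.]);return (C+d*(z-C[2])/d[2])[:2]
    hsv=cv2.cvtColor(im,cv2.COLOR_BGR2HSV)
    def roi(x0,x1,y0,y1,lo,hi):
        m=np.zeros(im.shape[:2],np.uint8);m[y0:y1,x0:x1]=cv2.inRange(hsv,lo,hi)[y0:y1,x0:x1]
        k,l,s,_=cv2.connectedComponentsWithStats(m);return (l==1+np.argmax(s[1:,4])).astype(np.uint8)
    r=(325,390,175,250) if n=="scene" else (300,365,185,255)
    m=roi(*r,(105,120,30),(130,255,255))
    ys,xs=np.nonzero(m)
    print(n,"pail bbox",xs.min(),xs.max(),ys.min(),ys.max())
    # rim: leftmost/rightmost of region, cast at z=.135, and bottom at z=0
    pts=np.array([ray((x,y),.135) for x,y in zip(xs,ys)]);top=np.array([ (x,ys[xs==x].min()) for x in range(xs.min()+3,xs.max()-2)])
    P=np.array([ray(p,.135) for p in top]) # far rim arc
    from scipy.optimize import least_squares
    f=least_squares(lambda c:np.hypot(*(P-c[:2]).T)-.0765,P.mean(0)-[.05,0],loss="soft_l1",f_scale=.003)
    print(" pail far-rim circle fit",f.x.round(3),"rms",np.sqrt(np.mean(f.fun**2)).round(4))
    r=(232,285,255,300) if n=="scene" else (275,310,245,285)
    print(" hsv at bar",hsv[(270,258) if n=="scene" else (264,293)])
    m=roi(*r,(8,40,110),(22,165,240))
    p=cv2.findNonZero(m);q=cv2.minAreaRect(p);bx=cv2.boxPoints(q);print(" bar",len(p),np.round(q[0]),np.round(q[1]),np.round(bx).tolist())
    bx=np.array(sorted(bx.tolist()))
    print(" ctr@.113",ray(q[0],.113).round(3))
    r=(215,305,250,335) if n=="scene" else (235,345,245,325)
    m=roi(*r,(25,150,80),(33,255,255));y=cv2.findNonZero(m);print(" yellow bbox",cv2.boundingRect(y))
```

```text
scene pail bbox 332 384 180 241
 pail far-rim circle fit [ 0.602 -0.195] rms 0.0089
 hsv at bar [ 16 113 207]
 bar 348 [258. 272.] [13. 43.] [[236.0, 279.0], [272.0, 255.0], [279.0, 266.0], [243.0, 290.0]]
 ctr@.113 [0.565 0.204]
 yellow bbox (246, 287, 51, 35)
side pail bbox 304 358 185 247
 pail far-rim circle fit [ 0.611 -0.19 ] rms 0.0127
 hsv at bar [ 18 108 146]
 bar 194 [293. 262.] [10. 34.] [[280.0, 274.0], [297.0, 245.0], [306.0, 250.0], [288.0, 279.0]]
 ctr@.113 [0.569 0.204]
 yellow bbox (298, 289, 38, 19)
```

View pics/crop.png

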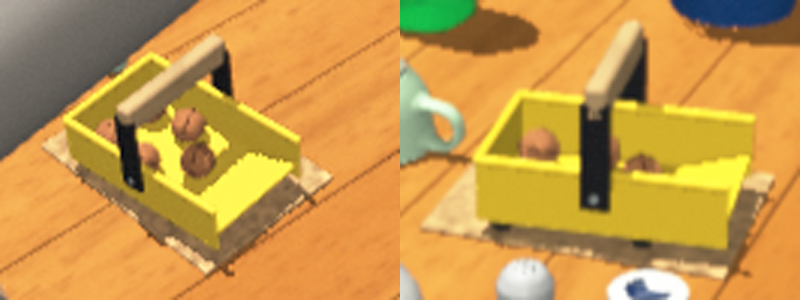

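```bash
cat > h.py <<'E'
import numpy as np
def cam(n):
    c=np.load(f"pics/{n}.npz");return c["K"],c["R"],c["t"]
def ray(c,uv,z):
    K,R,t=c;C=-R.T@t;d=R.T@np.linalg.inv(K)@np.array([*uv,1.]);return (C+d*(z-C[2])/d[2])[:2].round(4)
E
python3 - <<'E'
from h import *
import cv2
s,d=cam("scene0"),cam("side0")
cs=lambda x,y:(200+x/3.008,245+y/3.0);cd=lambda x,y:(225+(x-400)/3.15,240+y/3.158)
for nm,c,a,b in(("scene",s,cs(127,105),cs(212,42)),("side",d,cd(597,92),cd(635,28))):
    A,B=ray(c,a,.126),ray(c,b,.126);v=B-A;print(nm,"bar",A,B,(A+B)/2,np.linalg.norm(v).round(3),"caddy x yaw deg",np.degrees(np.arctan2(*v[::-1]))+90)
m=[ray(s,cs(*p),.004) for p in((42,145),(210,270),(330,178))];print("mat",m,"ctr",(m[0]+m[2])/2,[np.linalg.norm(m[i]-m[1]) for i in(0,2)])
m=[ray(d,cd(*p),.004) for p in((422,230),(727,272),(772,172))];print("mat",m,"ctr",(m[0]+m[2])/2,[np.linalg.norm(m[i]-m[1]) for i in(0,2)])
for n,c,r in(("scene",s,(325,390,175,250)),("side",d,(300,365,185,255))):
    im=cv2.imread(f"pics/{n}0.png");h=cv2.cvtColor(im,cv2.COLOR_BGR2HSV);x0,x1,y0,y1=r
    m=cv2.inRange(h,(105,120,30),(130,255,255))[y0:y1,x0:x1]
    w=[(y+y0,np.nonzero(q)[0].min()+x0,np.nonzero(q)[0].max()+x0) for y,q in enumerate(m) if q.any()]
    print(w[::3])
    b=max(w,key=lambda k:k[2]-k[1]);print(b,[ray(c,(e,b[0]),.135) for e in b[1:]],ray(c,((b[1]+b[2])/2,b[0]),.135))
E
```

```text
scene bar [0.5572 0.2557] [0.5709 0.1577] [0.56405 0.2067 ] 0.099 caddy x yaw deg 7.958141834352574
side bar [0.5543 0.267 ] [0.57 0.16] [0.56215 0.2135 ] 0.108 caddy x yaw deg 8.34738620932076
mat [array([0.6799, 0.2763]), array([0.4627, 0.2561]), array([0.4741, 0.1147])] ctr [0.577  0.1955] [np.float64(0.21813729621502137), np.float64(0.14185880304020615)]
mat [array([0.6787, 0.282 ]), array([0.4644, 0.2548]), array([0.4794, 0.108 ])] ctr [0.57905 0.195  ] [np.float64(0.21601928154681008), np.float64(0.14756435884047345)]
[(180, np.int64(353), np.int64(364)), (183, np.int64(353), np.int64(373)), (186, np.int64(339), np.int64(383)), (189, np.int64(336), np.int64(383)), (192, np.int64(332), np.int64(383)), (195, np.int64(332), np.int64(384)), (198, np.int64(332), np.int64(383)), (201, np.int64(332), np.int64(382)), (204, np.int64(334), np.int64(381)), (207, np.int64(335), np.int64(380)), (210, np.int64(335), np.int64(379)), (213, np.int64(336), np.int64(379)), (216, np.int64(336), np.int64(378)), (219, np.int64(337), np.int64(377)), (222, np.int64(337), np.int64(377)), (225, np.int64
[... 503 characters left out ...]
(200, np.int64(306), np.int64(358)), (203, np.int64(307), np.int64(356)), (206, np.int64(307), np.int64(356)), (209, np.int64(308), np.int64(355)), (212, np.int64(308), np.int64(354)), (215, np.int64(308), np.int64(354)), (218, np.int64(308), np.int64(353)), (221, np.int64(309), np.int64(352)), (224, np.int64(309), np.int64(352)), (227, np.int64(310), np.int64(351)), (230, np.int64(311), np.int64(351)), (233, np.int64(311), np.int64(350)), (236, np.int64(311), np.int64(350)), (239, np.int64(312), np.int64(349)), (242, np.int64(313), np.int64(348)), (245, np.int64(317), np.int64(345))]
(196, np.int64(306), np.int64(358)) [array([ 0.6821, -0.1708]), array([ 0.5487, -0.2308])] [ 0.6157 -0.2007]
```

The two views agree:
- **Bar:** about (0.565, 0.207), with the caddy's yaw at about 8°.
- **Mat:** centre about (0.578, 0.195).
- **Pail:** about (0.615, -0.200).

The sizes match too: mat edges 0.217 and 0.145 m, pail width about 0.15 m. I'll move above the bar at the current height.

```bash
python3 -m crank '-.2 -.12 0 0 0 .07 0;-.5 -.3 0 0 0 .18 0;-.95 -.614 0 0 0 .357 0;-.95 -.614 0 0 0 .357 0;-.95 -.614 0 0 0 .357 0;-.95 -.614 0 0 0 .357 0;-.95 -.614 0 0 0 .357 0;-.95 -.614 0 0 0 .357 0;-.95 -.614 0 0 0 .357 0;-.95 -.614 0 0 0 .357 0;-.95 -.614 0 0 0 .357 0;-.95 -.614 0 0 0 .357 0;-.95 -.614 0 0 0 .357 0;-.95 -.614 0 0 0 .357 0;-.95 -.614 0 0 0 .357 0;-.95 -.614 0 0 0 .357 0;-.95 -.614 0 0 0 .357 0;-.95 -.614 0 0 0 .357 0' 40
python3 - <<'E'
from station import bot,eyes
import cv2,numpy as np
from h import ray,cam
o=bot.get_obs();print(o["t"],o["eef_pos"].round(4),o["tool_rot"].round(3),o["q"].round(2))
for n in("wrist","side"):
    c=eyes.read_camera(n);cv2.imwrite(f"pics/{n}1.png",c["image"][:,:,::-1]);np.savez(f"pics/{n}1.npz",**c)
E
```

```text
t: 1.9
eef_pos: [0.5642, 0.2064, 0.2313]
tool_rot: [-0.0, 0.656, 0.755, 0.0]
contact_force: [-0.5, -0.4, -0.7]
gripper_width: 1.001
grasp_force: 0.0
1.9 [0.5642 0.2064 0.2313] [-0.     0.656  0.755  0.   ] [-0.78  0.37  0.42  1.76 -0.17  1.04 -0.15]
```

View pics/wrist1.png

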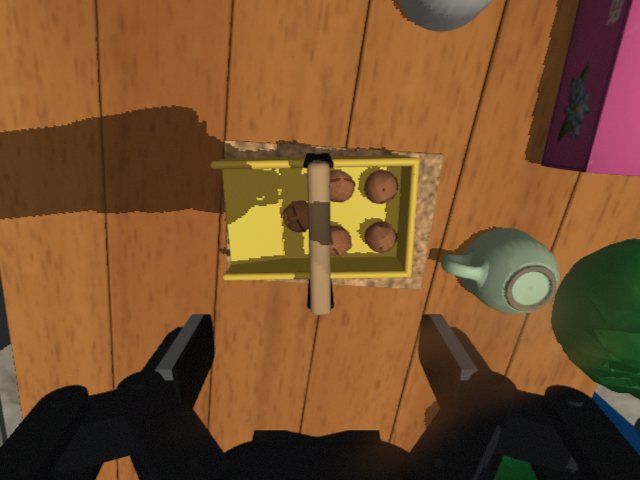

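The wrist view shows the bar from (318,160) to (320,313) and all five walnuts in the box. The fingers straddle the bar's line.

Run:
```python
from h import *
import cv2
c=cam("wrist1");im=cv2.imread("pics/wrist1.png");h=cv2.cvtColor(im,cv2.COLOR_BGR2HSV)
m=cv2.inRange(h,(8,40,110),(22,140,255));m[:170]=0;m[310:]=0;m[:,:303]=0;m[:,335:]=0
print("bar cols",[(y,*(np.nonzero(m[y])[0][[0,-1]])) for y in(175,190,270,290,305) if m[y].any()])
A,B=ray(c,(318,157),.126),ray(c,(320,313),.126);v=A-B
print(A,B,(A+B)/2,np.linalg.norm(v),np.degrees(np.arctan2(v[1],v[0])))
for p in((216,165),(412,160),(228,277),(408,274)):print(ray(c,p,.06))
s=cam("side0")
print("pitcher",ray(s,(287,215),0),"bottle",ray(s,(233,245),0))
```

```text
bar cols [(175, np.int64(308), np.int64(329)), (190, np.int64(309), np.int64(330)), (270, np.int64(311), np.int64(329)), (290, np.int64(311), np.int64(329)), (305, np.int64(312), np.int64(329))]
[0.557  0.2663] [0.5753 0.1492] [0.56615 0.20775] 0.11852130610147694 98.8821517334129
[0.4723 0.242 ]
[0.6382 0.2696]
[0.4891 0.1386]
[0.6581 0.1656]
pitcher [ 0.813  -0.3468] bottle [ 0.8569 -0.0614]
```

```bash
python3 -m crank '.001 .004 .07 0 0 -.006 0;.001 .004 .14 0 0 -.006 0;.001 .004 .19 0 0 -.006 0;.001 .004 .23 0 0 -.006 0;.001 .004 .255 0 0 -.006 0;.001 .004 .272 0 0 -.006 0;.001 .004 .272 0 0 -.006 0;.001 .004 .272 0 0 -.006 0' 80
python3 -m crank '0 0 0 0 0 0 .5;0 0 0 0 0 0 .7;0 0 0 0 0 0 1;0 0 0 0 0 0 1;0 0 0 0 0 0 1;0 0 0 0 0 0 1;0 0 0 0 0 0 1;0 0 0 0 0 0 1;0 0 0 0 0 0 1;0 0 0 0 0 0 1' 80
```

```text
t: 2.8
eef_pos: [0.567, 0.2066, 0.096]
tool_rot: [0.0, 0.649, 0.761, 0.001]
contact_force: [0.3, -0.5, -0.2]
gripper_width: 0.997
grasp_force: 0.0
t: 3.8
eef_pos: [0.5667, 0.2065, 0.0956]
tool_rot: [0.0, 0.649, 0.761, 0.0]
contact_force: [-1.2, 0.0, 5.8]
gripper_width: 0.172
grasp_force: 78.8
```

```bash
python3 -m crank '0 0 -.005 0 0 0 1;0 0 -.015 0 0 0 1;0 0 -.03 0 0 0 1;0 0 -.05 0 0 0 1;0 0 -.075 0 0 0 1;0 0 -.1 0 0 0 1;0 0 -.13 0 0 0 1;0 0 -.16 0 0 0 1;0 0 -.19 0 0 0 1;0 0 -.22 0 0 0 1;0 0 -.25 0 0 0 1;0 0 -.28 0 0 0 1;0 0 -.31 0 0 0 1;0 0 -.34 0 0 0 1;0 0 -.37 0 0 0 1;0 0 -.395 0 0 0 1;0 0 -.415 0 0 0 1;0 0 -.43 0 0 0 1;0 0 -.438 0 0 0 1;0 0 -.44 0 0 0 1'
python3 - <<'E'
from station import bot,eyes
import cv2,numpy as np
from scipy.spatial.transform import Rotation as Ro
o=bot.get_obs();print(o["t"],o["eef_pos"].round(4),o["tool_rot"].round(3),o["q"].round(2),o["contact_force"].round(1))
c=[eyes.read_camera(n)["image"] for n in("wrist","side")]
cv2.imwrite("pics/lift.png",cv2.resize(np.hstack(c)[:,:,::-1],(800,300)))
w=o["tool_rot"];R=Ro.from_quat([*w[1:],w[0]])
# goal: caddy yaw -10, TCP such that at level the grasp is above pre-pour point
print(R.as_matrix().round(3))
g=np.radians(-10);tx=np.array([-np.sin(g),np.cos(g),0]);ty=np.array([np.cos(g),np.sin(g),0])
G=Ro.from_matrix(np.c_[tx,ty,[0,0,-1]])
P=np.array([.615,-.2]); bar=P+(.09+.025)*ty[:2]
d=np.array([*bar,o["eef_pos"][2]])-o["eef_pos"]
print("bar",bar,"rows",(R.inv().apply(d)/.5).round(3),((R.inv()*G).as_rotvec()/np.pi).round(4))
E
```

```text
t: 5.8
eef_pos: [0.5665, 0.2065, 0.3155]
tool_rot: [-0.0, 0.649, 0.761, 0.0]
contact_force: [0.4, 0.6, -2.5]
gripper_width: 0.178
grasp_force: 78.0
5.8 [0.5665 0.2065 0.3155] [-0.     0.649  0.761  0.   ] [-0.8   0.3   0.44  1.65 -0.14  1.21 -0.17] [ 0.4  0.6 -2.5]
[[-0.158  0.987  0.   ]
 [ 0.987  0.158  0.   ]
 [ 0.     0.    -1.   ]]
bar [ 0.72825289 -0.21996954] rows [-0.893  0.185 -0.   ] [ 0.     -0.      0.1059]
```

View pics/lift.png

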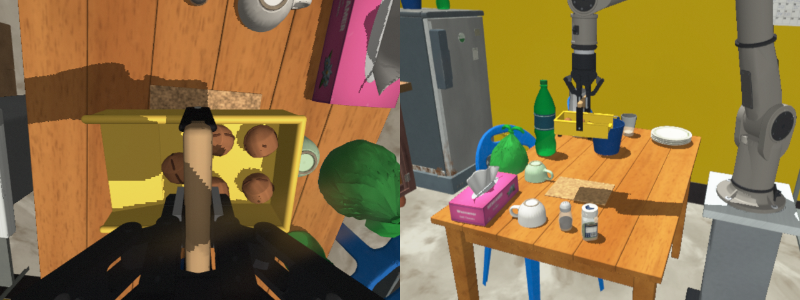

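The caddy is lifted and level, with all five walnuts in it; the side view shows it clear of everything. I'll carry it smoothly toward the pail in two halves.

```bash
python3 -m crank '0 0 0 0 0 0 1;-.004 .001 0 0 0 0 1;-.012 .002 0 0 0 .001 1;-.025 .004 0 0 0 .003 1;-.045 .007 0 0 0 .005 1;-.071 .01 0 0 0 .009 1;-.103 .015 0 0 0 .012 1;-.139 .02 0 0 0 .017 1;-.178 .026 0 0 0 .022 1;-.219 .032 0 0 0 .027 1;-.259 .038 0 0 0 .031 1;-.298 .044 0 0 0 .036 1;-.334 .049 0 0 0 .041 1;-.366 .054 0 0 0 .044 1;-.392 .057 0 0 0 .048 1;-.412 .06 0 0 0 .05 1;-.425 .062 0 0 0 .052 1;-.433 .063 0 0 0 .053 1;-.436 .064 0 0 0 .053 1;-.437 .064 0 0 0 .053 1'
cat > go.py <<'E'
import sys,numpy as np
from station import bot
from scipy.spatial.transform import Rotation as Ro
def rel(g,x,y,z,o=None):
    o=o or bot.get_obs();w=o["tool_rot"];R=Ro.from_quat([*w[1:],w[0]]);g=np.radians(g)
    G=Ro.from_matrix(np.c_[[-np.sin(g),np.cos(g),0],[np.cos(g),np.sin(g),0],[0,0,-1]])
    print(o["t"],o["eef_pos"].round(4),o["q"].round(2),"rows",(R.inv().apply(np.array([x,y,z])-o["eef_pos"])/.5).round(3),((R.inv()*G).as_rotvec()/np.pi).round(4))
if len(sys.argv)>1: rel(*map(float,sys.argv[1:]))
E
python3 go.py -10 .699 -.215 .3155
```

```text
t: 7.9
eef_pos: [0.6326, -0.0037, 0.3153]
tool_rot: [-0.0, 0.71, 0.704, 0.0]
contact_force: [0.2, 0.5, -3.4]
gripper_width: 0.174
grasp_force: 78.0
7.9 [ 0.6326 -0.0037  0.3153] [-0.49  0.37  0.55  1.59 -0.2   1.24  0.08] rows [-0.422  0.136 -0.001] [-0.     -0.0001  0.0532]
```

```bash
python3 -m crank '-.001 0 0 0 0 0 1;-.004 .001 0 0 0 0 1;-.011 .004 0 0 0 .001 1;-.024 .008 0 0 0 .003 1;-.044 .014 0 0 0 .005 1;-.069 .022 0 0 0 .009 1;-.099 .032 0 0 0 .012 1;-.134 .043 0 0 0 .017 1;-.172 .055 0 0 0 .022 1;-.211 .068 0 0 0 .027 1;-.25 .081 0 0 0 .031 1;-.288 .093 0 0 0 .036 1;-.323 .104 0 0 0 .041 1;-.353 .114 0 0 0 .044 1;-.378 .122 0 0 0 .048 1;-.398 .128 0 0 0 .05 1;-.411 .132 0 0 0 .052 1;-.418 .135 0 0 0 .053 1;-.421 .136 0 0 0 .053 1;-.422 .136 0 0 0 .053 1'
python3 - <<'E'
from station import bot,eyes
import cv2,numpy as np
from go import rel
rel(-10,.699,-.215,.3155)
ims=[]
for n in("scene","side","wrist"):
    c=eyes.read_camera(n);cv2.imwrite(f"pics/{n}2.png",c["image"][:,:,::-1]);np.savez(f"pics/{n}2.npz",**c);ims.append(c["image"])
a=cv2.resize(ims[0][100:300,270:470],(400,400));b=cv2.resize(ims[1][100:300,220:420],(400,400))
cv2.imwrite("pics/over.png",np.hstack([a,b])[:,:,::-1])
E
```

```text
t: 9.9
eef_pos: [0.6989, -0.2153, 0.3153]
tool_rot: [-0.0, 0.766, 0.643, 0.0]
contact_force: [-0.9, 0.1, -2.4]
gripper_width: 0.177
grasp_force: 78.0
9.9 [ 0.6989 -0.2153  0.3153] [-0.15  0.58  0.6   1.32 -0.32  1.34  0.28] rows [ 0.001  0.    -0.   ] [-0.     -0.0001  0.0002]
```

View pics/over.png

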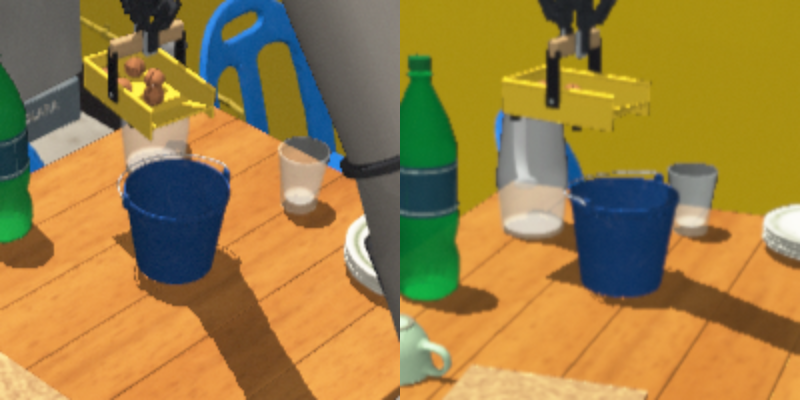

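View pics/wrist2.png

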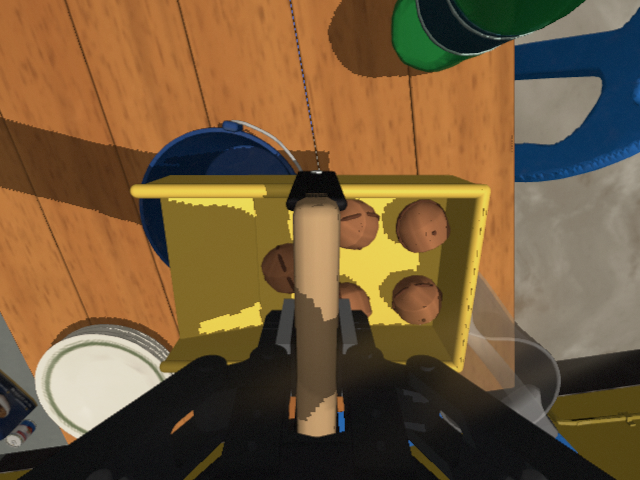

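The caddy hangs level over the pail with all five walnuts in it. In the wrist view the pail's rim arc shows at left, from (222,126) through (141,185) to (168,268). I'll use that arc as a second check on the pail.

Run:
```python
from h import *
from scipy.optimize import least_squares
c=cam("wrist2");P=np.array([ray(c,p,.135) for p in((141,185),(150,160),(170,140),(200,129),(145,225),(165,265))])
f=least_squares(lambda q:np.hypot(*(P-q).T)-.0775,[.615,-.2]);print(f.x.round(4),f.fun.round(4))
for n,pp in(("scene2",((119,190),(226,192),(172,205+0))),("side2",((573,195),(675,195)))):
    c=cam(n);o=(270,100) if n[1]=="c" else (220,100)
    print(n,[ray(c,(o[0]+(x-(400 if n[1]=="i" else 0))/2,o[1]+y/2),.135) for x,y in pp])
g=np.radians(-10);ty=np.array([np.cos(g),np.sin(g)])
for lip0 in(.0,):
  for th in(0,5,10,14,18,22,26,30,35,40,45):
    t=np.radians(th);lx=-np.cos(t)*.09+np.sin(t)*.079;lz=-np.sin(t)*.09-np.cos(t)*.079
    # bar rel lip ; tcp rel bar = .019*(sin,-cos)
    print(th,"tcp rel lip",round(-lx+.019*np.sin(t),4),round(-lz-.019*np.cos(t),4))
```

```text
[ 0.6156 -0.1984] [ 0.      0.0011  0.0007 -0.0007 -0.0023  0.0015]
scene2 [array([ 0.6651, -0.1329]), array([ 0.556, -0.241]), array([ 0.5866, -0.1625])]
side2 [array([ 0.6761, -0.159 ]), array([ 0.5462, -0.2173])]
0 tcp rel lip 0.09 0.06
5 tcp rel lip 0.0844 0.0676
10 tcp rel lip 0.0782 0.0747
14 tcp rel lip 0.0728 0.08
18 tcp rel lip 0.0671 0.0849
22 tcp rel lip 0.061 0.0893
26 tcp rel lip 0.0546 0.0934
30 tcp rel lip 0.0479 0.097
35 tcp rel lip 0.0393 0.1008
40 tcp rel lip 0.0304 0.1038
45 tcp rel lip 0.0212 0.1061
```

Run:
```python
from h import *
c=cam("wrist2")
for p in((482,278),(475,330),(515,300),(558,370),(545,415)):print(p,ray(c,p,.23),ray(c,p,0))
print("caddy back bottom corner px check", [ray(c,p,.28) for p in((488,187),(463,370))])
for n,o,pp in(("side2",(220,100),((500,115),(560,115),(502,225),(565,225))),("scene2",(270,100),((122,100),(190,120)))):
    c=cam(n)
    for x,y in pp:print(n,ray(c,(o[0]+(x-(400 if n[1]=="i" else 0))/2,o[1]+y/2),.23 if y<150 else 0))
```

```text
(482, 278) [ 0.8087 -0.2545] [ 0.9051 -0.3745]
(475, 330) [ 0.8025 -0.2953] [ 0.8926 -0.4564]
(515, 300) [ 0.8312 -0.2757] [ 0.9503 -0.417 ]
(558, 370) [ 0.8634 -0.3414] [ 1.0149 -0.5489]
(545, 415) [ 0.8548 -0.3834] [ 0.9976 -0.6332]
caddy back bottom corner px check [array([ 0.7921, -0.1791]), array([ 0.7749, -0.2865])]
side2 [ 0.7955 -0.1804]
side2 [ 0.7195 -0.2167]
side2 [ 0.8695 -0.3476]
side2 [ 0.776  -0.3888]
scene2 [ 0.7282 -0.1979]
scene2 [ 0.6221 -0.2302]
```

Near the pail the caddy's back would swing close to the pitcher, whose spout I place at about (0.81,-0.255). I'll turn the caddy to yaw 50°, so its back points over open table, with the lip over the pail.

```bash
python3 go.py 50 .6735 -.1295 .3155
```

```text
10.05 [ 0.6989 -0.2151  0.3154] [-0.15  0.58  0.6   1.32 -0.32  1.34  0.28] rows [ 0.16 -0.08 -0.  ] [ 1.000e-04 -1.000e-04 -3.332e-01]
```

```bash
python3 -m crank '0 0 0 0 0 0 1;.001 0 0 0 0 -.003 1;.004 -.002 0 0 0 -.009 1;.009 -.004 0 0 0 -.019 1;.017 -.008 0 0 0 -.034 1;.026 -.013 0 0 0 -.054 1;.038 -.019 0 0 0 -.078 1;.051 -.025 0 0 0 -.106 1;.065 -.032 0 0 0 -.136 1;.08 -.04 0 0 0 -.167 1;.095 -.047 0 0 0 -.197 1;.109 -.055 0 0 0 -.227 1;.122 -.061 0 0 0 -.255 1;.134 -.067 0 0 0 -.279 1;.143 -.071 0 0 0 -.299 1;.151 -.075 0 0 0 -.314 1;.156 -.078 0 0 0 -.324 1;.159 -.079 0 0 0 -.33 1;.16 -.08 0 0 0 -.333 1;.16 -.08 0 0 0 -.333 1'
python3 go.py 50 .6735 -.1295 .3155
```

```text
t: 12.05
eef_pos: [0.6732, -0.1302, 0.3153]
tool_rot: [-0.0, 0.343, 0.939, -0.0]
contact_force: [0.0, 0.4, -2.9]
gripper_width: 0.18
grasp_force: 78.0
12.05 [ 0.6732 -0.1302  0.3153] [-0.15  0.45  0.36  1.44 -0.16  1.28  1.1 ] rows [ 0.001  0.001 -0.   ] [-0.     -0.     -0.0004]
```

```bash
python3 -m crank '0 0 0 0 0 0 1;0 0 .001 0 0 0 1;0 .001 .003 -.001 0 0 1;0 .001 .006 -.003 0 0 1;0 .002 .011 -.005 0 0 1;0 .004 .018 -.007 0 0 1;0 .005 .026 -.01 0 0 1;0 .007 .035 -.014 0 0 1;0 .009 .045 -.018 0 0 1;0 .011 .055 -.022 0 0 1;0 .013 .065 -.026 0 0 1;0 .015 .075 -.03 0 0 1;0 .017 .084 -.034 0 0 1;0 .018 .092 -.037 0 0 1;0 .02 .099 -.039 0 0 1;0 .021 .104 -.041 0 0 1;0 .021 .107 -.043 0 0 1;0 .022 .109 -.044 0 0 1;0 .022 .11 -.044 0 0 1;0 .022 .11 -.044 0 0 1'
python3 - <<'E'
from station import bot,eyes
import cv2,numpy as np
o=bot.get_obs();print(o["eef_pos"].round(4),o["tool_rot"].round(3),o["q"].round(2))
ims=[eyes.read_camera(n)["image"] for n in("scene","side","wrist")]
a=cv2.resize(ims[0][100:300,270:470],(400,400));b=cv2.resize(ims[1][100:300,220:420],(400,400))
cv2.imwrite("pics/tilt8.png",cv2.resize(np.hstack([a,b,cv2.resize(ims[2],(533,400))])[:,:,::-1],(800,240)))
# rows from here: theta 8 -> 44
t0=np.radians(8)
f=lambda th:(.09*np.cos(th)-.079*np.sin(th)+.019*np.sin(th),.09*np.sin(th)+.079*np.cos(th)-.019*np.cos(th))
a0=f(t0)
for th in(14,18,20,22,24,26,28,30,32,34,36,40,44):
    a=f(np.radians(th));ds,dz=a[0]-a0[0],a[1]-a0[1]
    # tool y=(cos8 along s, +sin8 up), tool z=(sin8 along s,-cos8)
    print(th,round((ds*np.cos(t0)+dz*np.sin(t0))/.5,3),round((ds*np.sin(t0)-dz*np.cos(t0))/.5,3),round(-(th-8)/180,3))
E
```

```text
t: 14.05
eef_pos: [0.6804, -0.1216, 0.2604]
tool_rot: [0.024, 0.342, 0.937, 0.065]
contact_force: [-0.3, 0.0, -3.1]
gripper_width: 0.174
grasp_force: 78.1
[ 0.6804 -0.1216  0.2604] [0.024 0.342 0.937 0.065] [-0.08  0.46  0.31  1.56 -0.29  1.1   1.2 ]
14 -0.014 -0.018 -0.033
18 -0.024 -0.029 -0.056
20 -0.029 -0.035 -0.067
22 -0.034 -0.04 -0.078
24 -0.04 -0.045 -0.089
26 -0.046 -0.05 -0.1
28 -0.052 -0.054 -0.111
30 -0.058 -0.059 -0.122
32 -0.064 -0.063 -0.133
34 -0.071 -0.067 -0.144
36 -0.077 -0.07 -0.156
40 -0.091 -0.077 -0.178
44 -0.105 -0.083 -0.2
```

View pics/tilt8.png

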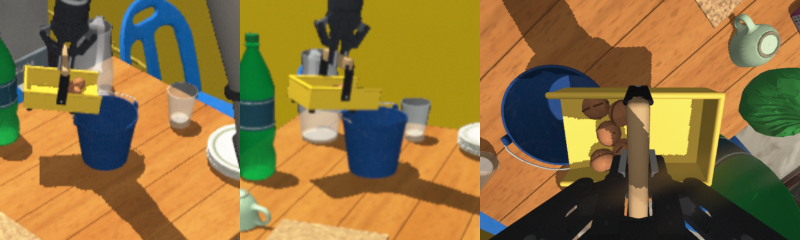

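Run:
```python
from station import eyes
import cv2,numpy as np
from h import ray
c=eyes.read_camera("wrist");k=(c["K"],c["R"],c["t"])
a,b=ray(k,(136,190),.214),ray(k,(160,372),.214);print(a,b,(a+b)/2)
h=cv2.cvtColor(c["image"],cv2.COLOR_RGB2HSV);m=cv2.inRange(h,(105,120,30),(130,255,255));m[:100]=0;m[360:]=0;m[:,:30]=0;m[:,200:]=0
P=np.array([ray(k,(np.nonzero(m[y])[0].min(),y),.135) for y in range(160,300,15)])
from scipy.optimize import least_squares
f=least_squares(lambda q:np.hypot(*(P-q).T)-.0775,[.615,-.2],loss="soft_l1",f_scale=.002);print(f.x,f.fun.round(3))
```

```text
[ 0.5876 -0.1534] [ 0.6683 -0.2251] [ 0.62795 -0.18925]
[ 0.61557262 -0.19807527] [-0.     0.    -0.    -0.     0.    -0.    -0.    -0.001  0.012 -0.001]
```

The lip's middle is 15 mm past the pail's centre and 4 mm off sideways, which suits the pour. I'll pour slowly, keeping the lip in place.

```bash
python3 -m crank '0 -.002 -.002 -.005 0 0 1;0 -.005 -.006 -.012 0 0 1;0 -.009 -.012 -.022 0 0 1;0 -.014 -.018 -.033 0 0 1;0 -.016 -.021 -.038 0 0 1;0 -.019 -.024 -.044 0 0 1;0 -.021 -.026 -.05 0 0 1;0 -.024 -.029 -.056 0 0 1;0 -.025 -.03 -.058 0 0 1;0 -.026 -.032 -.061 0 0 1;0 -.027 -.033 -.064 0 0 1;0 -.029 -.035 -.067 0 0 1;0 -.03 -.036 -.07 0 0 1;0 -.031 -.037 -.072 0 0 1;0 -.033 -.039 -.075 0 0 1;0 -.034 -.04 -.078 0 0 1;0 -.035 -.041 -.081 0 0 1;0 -.037 -.042 -.083 0 0 1;0 -.038 -.044 -.086 0 0 1;0 -.04 -.045 -.089 0 0 1'
python3 - <<'E'
from station import bot
import numpy as np
o=bot.get_obs();print(o["q"].round(2),o["contact_force"].round(1))
t0=np.radians(24)
f=lambda th:(.09*np.cos(th)-.06*np.sin(th),.09*np.sin(th)+.06*np.cos(th))
a0=f(t0)
for th in(26,28,30,32,34,36,38,40,42,44,46):
    a=f(np.radians(th));ds,dz=a[0]-a0[0],a[1]-a0[1]
    print(th,round((ds*np.cos(t0)+dz*np.sin(t0))/.5,3),round((ds*np.sin(t0)-dz*np.cos(t0))/.5,3),round(-(th-24)/180,3))
E
```

```text
t: 16.25
eef_pos: [0.6657, -0.1392, 0.2801]
tool_rot: [0.071, 0.335, 0.919, 0.195]
contact_force: [-0.1, -0.2, -1.7]
gripper_width: 0.176
grasp_force: 78.4
[ 0.13  0.39  0.22  1.66 -0.56  1.02  1.48] [-0.1 -0.2 -1.7]
26 -0.004 -0.006 -0.011
28 -0.009 -0.012 -0.022
30 -0.014 -0.018 -0.033
32 -0.018 -0.024 -0.044
34 -0.024 -0.029 -0.056
36 -0.029 -0.035 -0.067
38 -0.034 -0.04 -0.078
40 -0.04 -0.045 -0.089
42 -0.046 -0.05 -0.1
44 -0.052 -0.054 -0.111
46 -0.058 -0.059 -0.122
```

```bash
python3 -m crank '0 -.002 -.003 -.006 0 0 1;0 -.004 -.006 -.011 0 0 1;0 -.007 -.009 -.017 0 0 1;0 -.009 -.012 -.022 0 0 1;0 -.011 -.015 -.028 0 0 1;0 -.014 -.018 -.033 0 0 1;0 -.016 -.021 -.039 0 0 1;0 -.018 -.024 -.044 0 0 1;0 -.021 -.027 -.05 0 0 1;0 -.024 -.029 -.056 0 0 1;0 -.026 -.032 -.061 0 0 1;0 -.029 -.035 -.067 0 0 1;0 -.034 -.04 -.078 0 0 1;0 -.04 -.045 -.089 0 0 1;0 -.046 -.05 -.1 0 0 1;0 -.052 -.054 -.111 0 0 1;0 -.055 -.057 -.117 0 0 1;0 -.058 -.059 -.122 0 0 1;0 -.058 -.059 -.122 0 0 1;0 -.058 -.059 -.122 0 0 1'
python3 - <<'E'
from station import bot,eyes
import cv2,numpy as np
o=bot.get_obs();print(o["eef_pos"].round(4),o["tool_rot"].round(3),o["q"].round(2),o["contact_force"].round(1))
ims=[eyes.read_camera(n)["image"] for n in("scene","side","wrist")]
a=cv2.resize(ims[0][100:300,270:470],(400,400));b=cv2.resize(ims[1][100:300,220:420],(400,400))
cv2.imwrite("pics/pour.png",cv2.resize(np.hstack([a,b,cv2.resize(ims[2],(533,400))])[:,:,::-1],(800,240)))
E
```

```text
t: 18.25
eef_pos: [0.6411, -0.1684, 0.2951]
tool_rot: [0.134, 0.315, 0.865, 0.366]
contact_force: [0.5, -0.4, -2.1]
gripper_width: 0.174
grasp_force: 78.3
[ 0.6411 -0.1684  0.2951] [0.134 0.315 0.865 0.366] [ 0.43  0.39  0.12  1.78 -0.99  1.08  1.95] [ 0.5 -0.4 -2.1]
```

View pics/pour.png

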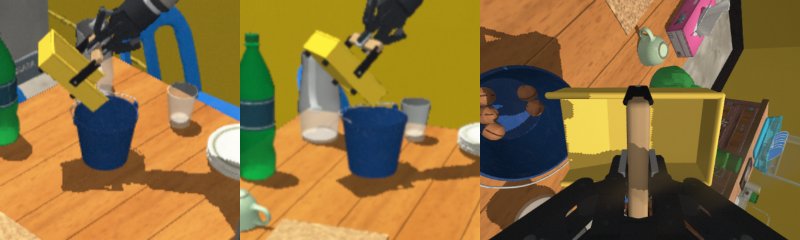

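The caddy is empty, walnuts are in the pail and none are on the table. Next I level it and rise.

```bash
python3 go.py 50 .6735 -.1295 .33
```

```text
18.4 [ 0.6412 -0.1681  0.2953] [ 0.42  0.39  0.12  1.78 -0.99  1.08  1.95] rows [0.    0.12  0.024] [ 2.55e-01  2.00e-04 -0.00e+00]
```

```bash
python3 -m crank '0 0 0 0 0 0 1;0 .001 0 .002 0 0 1;0 .003 .001 .007 0 0 1;0 .007 .001 .015 0 0 1;0 .012 .002 .026 0 0 1;0 .02 .004 .042 0 0 1;0 .028 .006 .06 0 0 1;0 .038 .008 .081 0 0 1;0 .049 .01 .104 0 0 1;0 .06 .012 .127 0 0 1;0 .071 .014 .151 0 0 1;0 .082 .016 .174 0 0 1;0 .092 .018 .195 0 0 1;0 .1 .02 .213 0 0 1;0 .108 .022 .229 0 0 1;0 .113 .023 .24 0 0 1;0 .117 .023 .248 0 0 1;0 .119 .024 .253 0 0 1;0 .12 .024 .255 0 0 1;0 .12 .024 .255 0 0 1'
python3 go.py 15 .573 .194 .29
```

```text
t: 20.4
eef_pos: [0.6731, -0.1304, 0.3296]
tool_rot: [-0.0, 0.343, 0.939, -0.0]
contact_force: [-0.3, -0.4, -0.6]
gripper_width: 0.172
grasp_force: 78.3
20.4 [ 0.6731 -0.1304  0.3296] [-0.11  0.44  0.32  1.42 -0.14  1.3   1.08] rows [0.571 0.367 0.079] [-1.000e-04 -1.000e-04  1.939e-01]
```

```bash
python3 -m crank '.001 0 0 0 0 0 1;.005 .003 .001 0 0 .002 1;.015 .01 .002 0 0 .005 1;.033 .021 .005 0 0 .011 1;.059 .038 .008 0 0 .02 1;.093 .06 .013 0 0 .032 1;.134 .086 .019 0 0 .046 1;.181 .116 .025 0 0 .061 1;.232 .149 .033 0 0 .079 1;.286 .184 .04 0 0 .097 1;.339 .218 .047 0 0 .115 1;.39 .251 .055 0 0 .133 1;.437 .281 .061 0 0 .148 1;.478 .307 .067 0 0 .162 1;.512 .329 .072 0 0 .174 1;.538 .346 .075 0 0 .183 1;.556 .357 .078 0 0 .189 1;.566 .364 .079 0 0 .192 1;.57 .367 .08 0 0 .194 1;.571 .367 .08 0 0 .194 1'
python3 -m crank '0 0 0 0 0 0 1;0 0 0 0 0 0 1;0 0 0 0 0 0 1;0 0 0 0 0 0 1;0 0 0 0 0 0 1;0 0 0 0 0 0 1'
python3 - <<'E'
from station import bot,eyes
import cv2,numpy as np
o=bot.get_obs();print(o["joint_vel"].round(3),o["contact_force"].round(1))
s=eyes.read_camera("scene")["image"];d=eyes.read_camera("side")["image"]
p=cv2.resize(s[150:270,300:420],(400,400),interpolation=cv2.INTER_CUBIC)
cv2.imwrite("pics/end.png",np.vstack([np.hstack([cv2.resize(s,(400,300)),cv2.resize(d,(400,300))]),np.hstack([p[100:400],cv2.resize(d[150:300,200:400],(400,300))])])[:,:,::-1])
E
```

```text
t: 22.4
eef_pos: [0.573, 0.194, 0.2898]
tool_rot: [0.0, 0.609, 0.793, 0.0]
contact_force: [-0.7, 0.9, -2.0]
gripper_width: 0.176
grasp_force: 78.3
t: 23.0
eef_pos: [0.573, 0.1941, 0.2897]
tool_rot: [-0.0, 0.609, 0.793, 0.0]
contact_force: [-0.3, 0.2, -2.7]
gripper_width: 0.174
grasp_force: 78.3
[-0.001 -0.002 -0.     0.001 -0.001 -0.    -0.001] [-0.3  0.2 -2.7]
```

View pics/end.png

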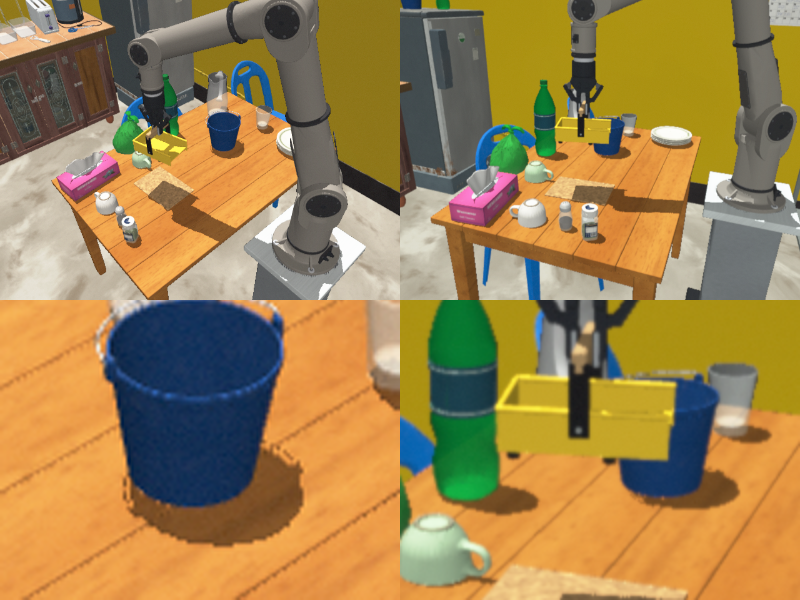

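The end view shows the empty caddy held level above the mat, with the pail upright in place and nothing spilled. I'll hand in.

```bash
python3 -c "
from station import ticket
print(ticket.hand_in())"
```

```text
the job is handed in; nothing more can be done
None
```

The job is handed in: the walnuts were tipped into the pail with none seen on the table, and the arm is holding the empty caddy level and still over the mat, feet about 20 cm up; the hand-in gave no verdict, and I could not clearly count all five walnuts in the pail.

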